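# Open the combination lock of the chisel chest and present its shackle

## Robot

A 7-joint arm with a two-finger parallel gripper is mounted at the origin on the work surface. World frame = base frame: x ahead of the robot, y to its left, z up, the work surface at z = 0. Lengths are in m, angles in rad, forces in N, time in s.
With the tool pointing down it reaches from about 0.4 to 0.9 m from the base axis. Payload 5.5 kg.
Tool frame: the origin (TCP) lies midway between the tips of the shut fingers; the grasp point (between the pads) lies 19 mm behind it; z points along the fingers, x is the direction in which the jaws open and shut, and the axes are right-handed (so a half turn about z gives the same grasp; the last joint's range is limited). The gripper opens to 85 mm and grips with 20 to 120 N. Pads are 22 mm wide; open, the fingers measure 114 mm over their backs; the gripper's body (76 mm by 85 mm) begins 54 mm behind the grasp point. The pads swing forward as they close: fully open they stand 13 mm farther back than shut.
Start: joints at [1.404, 0.501, -0.427, 1.55, 0.221, 1.138, -0.21], TCP at [0.271, -0.591, 0.231] pointing down, gripper open.
Joint ranges: [-2.88, 2.88], [-0.31, 2.03], [-1.54, 1.56], [0.2, 2.42], [-1.41, 4.55], [0.19, 2.02], [-2.57, 2.57]. Speed limits (rad/s): [2.57, 2.57, 3.14, 3.14, 3.14, 3.14, 3.14].

## Interface

Orientations are given as a rotation vector (axis times angle).
In Python, from workcell import env, get_image, calibration, ticket gives the robot as it stands. The module is installed in compiled form; this text tells all that it offers.
- The arm moves only by the shell command python3 -m crank 'ROWS' [FORCE]. ROWS is a JSON object of lists of equal length, an entry for each row: "xyz": the shift along the world's x, y, z in cm, a list of three; "roll": the turn about the world's z in rad; "gripper": the opening, from 0 (shut) to 1 (fully open). A call has 1 to 10 rows; each row is the pose to reach, as a shift and turn from the pose commanded when the call began; what a row does not reach only later rows make up. A row lasts 1/10 s, in which the tool goes at most 50 mm and 8.59 degrees, less where a joint would pass 70% of its speed; a pose out of reach is approached as far as the arm can. A call with a gripper value outside its range is refused whole. The fingers move at their own pace and stop on an object; FORCE is the grip in N (left out, the last holds). Time passes only in rows, so rows that repeat a pose let the fingers close. It gives the time, the measured TCP pose, the force and the opening at its end, in the units of the state.
- env.state(): the state, without advancing time (a new reading comes with each control period).
- get_image(name): name is "scene" or "top" or "wrist"; returns the picture (400x640x3 uint8, red, green, blue); there is no depth.
- calibration(name): a dict with "fx", "fy", "cx", "cy" (pixels), "position" and "orientation" of the camera in the world. Camera axes: x right, y up, looking along -z (the intrinsics and any distortion apply to the point x, -y, -z); pixel columns grow to the right and rows downward; lengths in m; the calibration is good to about 2 mm. A picture is of the moment at which its call begins: read the wrist's pose just before it. calibration takes no time and is no camera call; for the wrist camera it gives the pose at the moment of the call.
- ticket.job_done(): hands the job in, once; it reports no verdict.
The state is a dict: "time": time; "joint_pos": joint angles; "dq": joint speeds; "effort": joint torques, N m; "ee_pos": TCP position; "tcp_rot": TCP orientation; "wrist_force": force on the tool from outside, world axes, zero at the start; "moment": the same for the moment, N m; "width": finger opening in m.
Only numpy, scipy, OpenCV 4.12 (cv2) and the standard library are available. Lean on these libraries where they do the work, as an engineer would, in place of code of your own. Each camera call takes 0.05 s, during which the arm holds its last target. There are 200 camera calls.

## Task

Open the combination lock on the chisel chest: grip its plastic dial lightly and turn it, feeling for the clicks, until it rests in the notch where the pointer points at the index mark, and leave it there. Then pull the U-shaped shackle straight up out of the lock and the hasp without forcing it, and present it: finish while still holding it in the gripper, still, legs down, with its legs at least 10 cm above the lock. Leave everything else where it lies.

Things in the scene. Friction and masses are not known exactly. Their poses are not given: they have to be found in the camera images.
- lock_top (a point): centre of the top face of the lock, a fixed dark steel case 203 mm long (y) x 60 mm wide (x) on the front ledge (70 mm above the bench) of a wooden chest; this face is 104 mm, the chest's lid behind it 90 mm above the bench. Axes: z up, x from the lock's front edge (robot's side) towards the lid, y along the case; the dial's axis is 50 mm to -y, the shackle's middle 60 mm to +y
- lock_index (a point): index mark: a short raised aluminium line on the lock's top face, 26.5 mm to -x of the dial's axis; axes as lock_top
- dial_grip (a point): point on the dial's upright axis, 18 mm above the lock's top face. The dial is a round black plastic knob 44 mm in diameter (47 mm at its foot), from 2 to 32 mm above that face; the nearest shackle leg is 85 mm from its axis. Its x axis turns with it, away from the pointer. Grip it round the rim at any yaw, lightly: finger contact force under 80 N in all (a grip of up to 30 N is fine)
- dial_pointer (a point): outer end of the pointer: a raised aluminium ridge (20 x 4 x 3 mm) on top of the dial from its axis to its rim, 21 mm from the axis
- dial (a joint): dial angle, rad: 0 = open notch, pointer at the index mark; positive = turned clockwise seen from above; range -1.2 to 2.8. It starts positive: open it by turning counterclockwise. It clicks every 0.524 rad with some 0.1 N m (0.3 at 0) and, let go, springs into the nearest click; 0 is the deepest. The shackle is free only within about 0.1 rad of 0; elsewhere a bolt in the case holds it
- shackle_crown (a point): middle of the shackle's top bar, the place to grip: a loose upright U of 10 mm round steel bar, about 110 g. The bar runs along y, 60 mm over all, its axis 46 mm above the lock's top face, 42 mm above the hasp's flat strap through whose slot the legs pass. Legs at y -25 and +25 mm, in holes with 2 mm play all round. Pull straight up: free after 30 mm
- shackle_foot (a point): lower end of the shackle's long leg, on its axis, 76 mm below the top bar's axis and 25 mm to -y of its middle; at the start 30 mm inside the lock, 74 mm above the bench (the short leg is 10 mm inside). z axis from the legs to the top bar
- shackle: the loose U-shaped shackle itself; origin half-way between its legs at the height of the long leg's lower end, z axis up from the legs to the top bar (76 mm above the origin), y axis from the long to the short leg
- bolt: hidden sliding plate in the lock, driven by the dial, that holds the shackle. Locked, the shackle lifts 2 mm and then stops; more than 35 N between it and the bolt counts as forcing it
- chisel: loose bench chisel, 262 mm long, lying flat on the chest's lid; a bystander, to be left alone
- offcut: loose wood offcut 45 x 70 x 22 mm on the chest's lid; a bystander, to be left alone
- wedge: loose dark wood wedge block 35 x 50 x 18 mm on the chest's front ledge beside the lock; a bystander, to be left alone
- mallet: loose wooden joiner's mallet on the bench, 285 mm long, head 70 mm high; a bystander, to be left alone
- plane: loose hand plane on the bench, 240 mm long; a bystander, to be left alone
- glue: loose white glue bottle standing on the bench, 60 mm wide, 160 mm high; a bystander, to be left alone
- square: loose try square on the bench; a bystander, to be left alone
Things that resemble listed ones, but are neither listed nor needed, are in the scene too. What is meant by the shackle is not brown or yellow, and is the smaller of those in its own colour.

How it is judged:
On the way, in this order (a step that is already met when the one before it is completed fails the run):
1. the dial rests in its open notch (pointer at the index mark within 0.15 rad) while the shackle is still down in the lock (value of joint dial between -0.15 and 0.15 rad and height (world z) of shackle_foot below 0.09 m), for 0.3 s.
2. the shackle is drawn out of the lock and the hasp (height (world z) of shackle_foot above 0.115 m), for 0.1 s.
At the end, for the whole second after the job is handed in: The fingers hold the shackle (contact force over 2 N), still (under 0.03 m/s and 0.3 rad/s), upright with legs down within 0.35 rad, the end of its long leg at least 94 mm above the lock's top face (198 mm above the bench); the dial is within 0.2 rad of its open notch (value of joint dial between -0.2 and 0.2 rad and height (world z) of shackle_foot above 0.198 m and angle between shackle's own z axis and vertical below 0.35 rad and contact force between the fingers and shackle above 2 N and linear speed of shackle below 0.03 m/s and angular speed of shackle below 0.3 rad/s); the arm keeps its last pose, push and grip.
It fails at once if the dial is squeezed with more than 80 N (contact force between the fingers and dial above 80 N).
It fails at once if the locked shackle is forced: more than 35 N between it and the bolt (contact force between shackle and bolt above 35 N).
It fails at once if a bystander is moved by more than 30 mm (distance of any of chisel, offcut, wedge, mallet, plane, glue, square from where it was at the start of the episode above 0.03 m).
It also fails if it takes over 53 s, if anything falls off the work surface, if the arm or the gripper's body presses on something with over 40 N, if the wrist force passes 120 N, or if a joint passes its speed limit or range.

## Working session

There is one attempt and no reset: what is moved stays moved. The work goes in short steps, Python scripts to look and compute and a shell command to move; the robot and the scene stay as the last step left them, time stands still between calls to the robot, and variables do not carry over. Pictures are saved under pics/ and viewed, about 8 in all and at most 12, crops included, and the job is handed in when it is done.

```bash
mkdir -p pics; cat > h.py <<'E'
import numpy as np,cv2
from workcell import env,get_image,calibration,ticket
from scipy.spatial.transform import Rotation as R
def rot(c):
    o=np.array(c["orientation"],float)
    return o if o.shape==(3,3) else R.from_rotvec(o).as_matrix() if o.size==3 else R.from_quat(o).as_matrix()
def px2w(c,u,v,z):
    d=rot(c)@np.array([(u-c["cx"])/c["fx"],-(v-c["cy"])/c["fy"],-1]); p=np.array(c["position"])
    return p+d*(z-p[2])/d[2]
def w2px(c,P):
    q=rot(c).T@(np.array(P)-np.array(c["position"]))
    return c["cx"]+c["fx"]*q[0]/-q[2], c["cy"]-c["fy"]*q[1]/-q[2]
def save(n,im): cv2.imwrite("pics/"+n,im[:,:,::-1])
E
python3 - <<'E'
from h import *
for n in("scene","top"):
    im=get_image(n);save(n+".png",im);print(n,calibration(n))
print(calibration("wrist"));print(env.state())
E
```

```text
scene {'fx': 439.41810561038193, 'fy': 439.41810561038193, 'cx': 313.3803234318868, 'cy': 202.03609557568842, 'position': array([ 1.21511744, -0.15195851,  1.14617265]), 'orientation': array([0.49189698, 0.40837386, 1.29125164])}
top {'fx': 464.736030678569, 'fy': 464.736030678569, 'cx': 327.4572408828258, 'cy': 199.6259211546432, 'position': array([ 0.35406875, -0.00921342,  1.85925481]), 'orientation': array([ 0.10162006, -0.07882778, -1.58628825])}
{'fx': 339.2661215095522, 'fy': 339.2661215095522, 'cx': 321.10762864427153, 'cy': 195.9589457020469, 'position': array([ 0.34188867, -0.55717727,  0.37270295]), 'orientation': array([-0.27418852,  0.17899233, -1.1310245 ])}
{'time': 0.1, 'joint_pos': array([ 1.40421003,  0.50176757, -0.42680194,  1.55134399,  0.22077689,
        1.13828864, -0.21028301]), 'dq': array([-0.00017109, -0.00312431,  0.00077854, -0.00175227, -0.00101199,
        0.00049694, -0.0004469 ]), 'effort': array([-1.10059069e-02, -5.70813775e+01, -5.83887532e+00, -2.81750000e+01,
        1.03853832e-02,  5.55567691e-03,  1.67426776e-05]), 'ee_pos': array([ 0.27054925, -0.59033317,  0.23035472]), 'tcp_rot': array([-2.64323601e+00,  1.69602094e+00,  2.25169105e-03]), 'wrist_force': array([0.34841199, 0.26741554, 0.84667447]), 'moment': array([ 0.01240855, -0.01558856, -0.00065599]), 'width': 0.08559462747549954}
```

View pics/top.png

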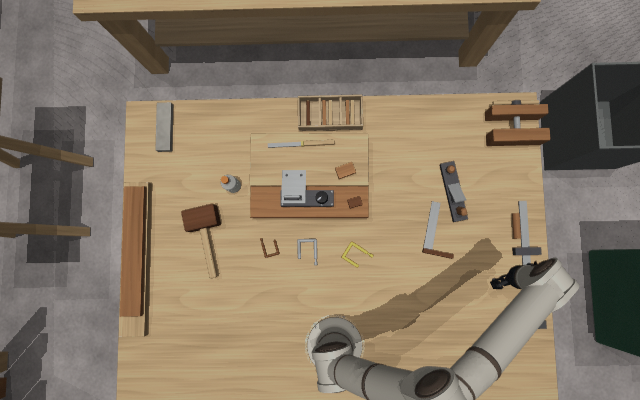

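View pics/scene.png

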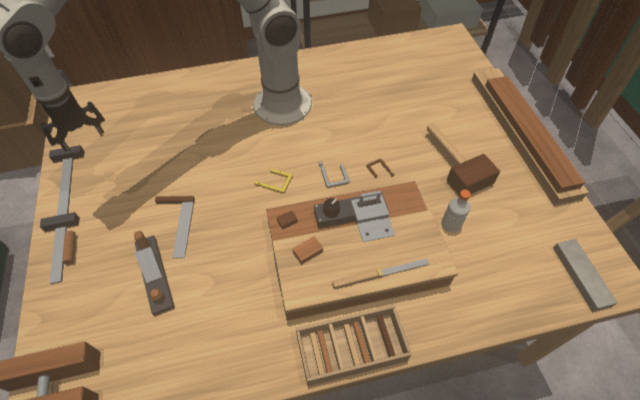

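Top view: candidates for the shackle are the grey U in the lock (292,197), the larger loose grey U (307,248), the brown one (270,247) and the yellow one (357,253). By the description it is the grey one in the lock. The dial is at (321,198). I'll check this in one close crop.

```bash
python3 - <<'E'
from h import *
a=cv2.imread("pics/top.png")[180:220,270:370];b=cv2.imread("pics/scene.png")[180:240,300:400]
a=cv2.resize(a,None,fx=7,fy=7,interpolation=2);b=cv2.resize(b,(700,300),interpolation=2) if 0 else cv2.resize(b[5:55],None,fx=6,fy=6,interpolation=2)
b=cv2.copyMakeBorder(b,0,0,0,100,0);cv2.imwrite("pics/crop1.png",np.vstack([a,b]))
c=calibration("top")
print("dial",px2w(c,321.5,198,.136),"crown",px2w(c,292,197,.15),"case corners",px2w(c,281,206,.104),px2w(c,333,206,.104))
E
```

```text
dial [0.55919122 0.03626539 0.136     ] crown [0.56327008 0.14528331 0.15      ] case corners [0.53520273 0.19158158 0.104     ] [ 0.53162496 -0.00608458  0.104     ]
```

View pics/crop1.png

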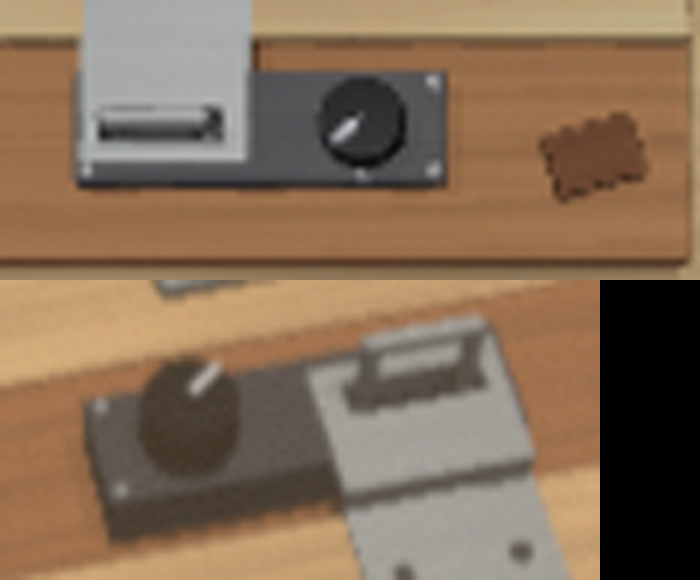

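The crop confirms it: the grey shackle stands in the hasp slot. The dial pointer points left-down, about 1.0 rad clockwise of the index, so it needs about +1.05 rad of roll. I'm moving above the dial now.

```bash
python3 -m crank '{"xyz":[[1,3,1],[3,7,2],[5,11.5,2],[7,16,2],[9,20.5,2],[11,25,2],[13,29.5,2],[15,34,2],[17,38.5,2],[19,43,2]],"roll":[0,0,0,0,0,0,0,0,0.04,0.07],"gripper":[1,1,1,1,1,1,1,1,1,1]}' 20
python3 -m crank '{"xyz":[[2,4.5,0],[4,9,0],[6,13.5,0],[8,17,0],[8,19,0],[8,19,0],[8,19,0]],"roll":[0,0,0,0,0,0,0],"gripper":[1,1,1,1,1,1,1]}'
python3 - <<'E'
from h import *
s=env.state();c=calibration("wrist");im=get_image("wrist");save("w1.png",im)
print(s["joint_pos"],s["ee_pos"],s["wrist_force"],c["position"]);np.save("c1.npy",c,allow_pickle=True)
x=R.from_rotvec(s["tcp_rot"]).as_matrix()[:,0];print("yaw",np.degrees(np.arctan2(x[1],x[0])))
E
```

```text
time: 1.1
ee_pos: [0.461, -0.1591, 0.2513]
tcp_rot: [2.702, -1.601, 0.0]
wrist_force: [0.8, -0.5, -0.6]
width: 0.0857
time: 1.8
ee_pos: [0.5404, 0.0289, 0.2509]
tcp_rot: [2.702, -1.601, -0.001]
wrist_force: [-0.4, -0.8, 0.4]
width: 0.0856
[ 0.52901404  0.3460145  -0.77603094  1.7947653   0.26864696  1.11086236
 -1.40834753] [0.54042288 0.02894607 0.25085595] [-0.43854281 -0.77055017  0.43559268] [0.60933603 0.06736078 0.39308895]
yaw -61.30392012773739
```

View pics/w1.png

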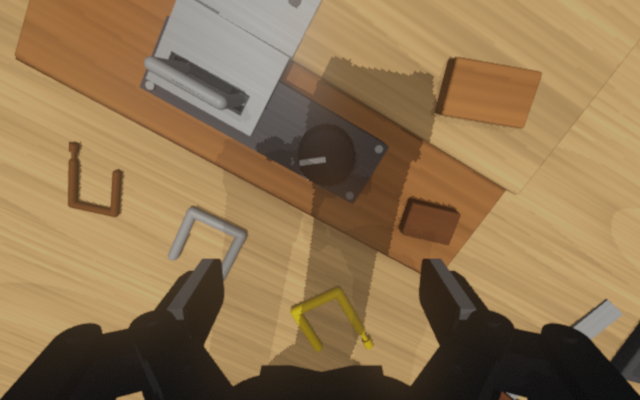

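The wrist view shows the dial top near (327,158), its pointer tip at (300,162), the corner screws at (379,149), (350,195) and (150,85), and the crown bar from (148,64) to (226,104).

```bash
python3 - <<'E'
from h import *
c=np.load("c1.npy",allow_pickle=True).item()
for n,u,v,z in[("in",326,159,.139),("tip",301,162,.139),("s1",379,149,.105),("s2",350,195,.105),("s3",150,85,.105),("cr0",148,64,.15),("cr1",226,104,.15)]: print(n,px2w(c,u,v,z))
im=cv2.resize(cv2.imread("pics/w1.png")[100:220,240:400],None,fx=5,fy=5,interpolation=2)
im=cv2.convertScaleAbs(im,alpha=2,beta=10);cv2.imwrite("pics/w1c.png",im)
E
```

```text
in [0.56520693 0.039189   0.139     ]
tip [0.55402316 0.05477908 0.139     ]
s1 [ 5.88622380e-01 -7.83567978e-05  1.05000000e-01]
s2 [0.5410838  0.00089988 0.105     ]
s3 [0.54410819 0.18940616 0.105     ]
cr0 [0.56636182 0.17612055 0.15      ]
cr1 [0.56768007 0.11985298 0.15      ]
```

View pics/w1c.png

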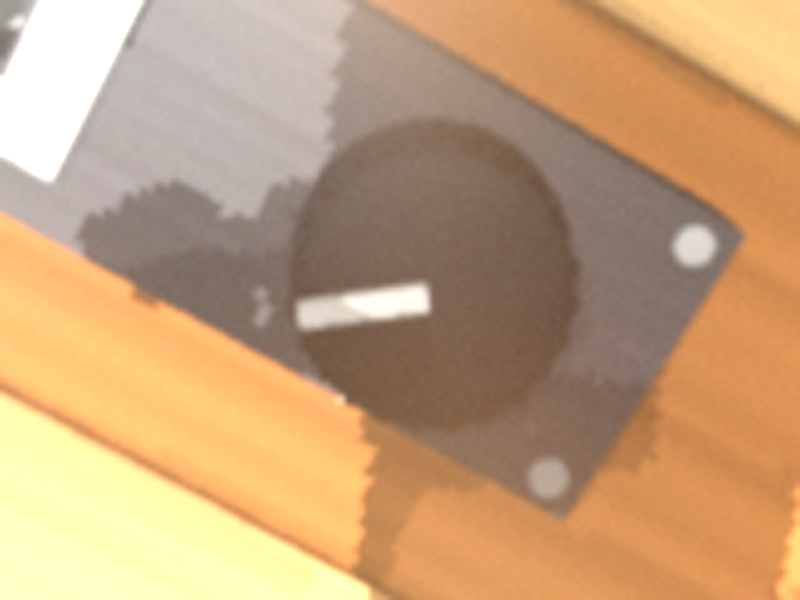

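```bash
python3 - <<'E'
from h import *
c=np.load("c1.npy",allow_pickle=True).item()
f=lambda u,v,z:px2w(c,240+u/5,100+v/5,z)[:2].round(4)
print("in",f(429,300,.138),"tip",f(297,314,.138),"disc",f(435,275,.122),"idx",f(345,399,.105),"rear-right",f(742,235,.104),"front-right",f(563,518,.104))
for p in[(.566,.039)]:
  t=np.linspace(0,6.28,9)[:8]
  print([tuple((np.array(w2px(c,(p[0]+r*np.cos(a),p[1]+r*np.sin(a),z)))-[240,100])*5//1) for r,z in((.022,.136),(.0235,.106)) for a in t])
E
```

```text
in [0.5643 0.0388] tip [0.5527 0.0555] disc [0.5655 0.0382] idx [0.5359 0.0395] rear-right [ 0.5939 -0.0065] front-right [ 0.5349 -0.0055]
[(np.float64(504.0), np.float64(160.0)), (np.float64(392.0), np.float64(148.0)), (np.float64(306.0), np.float64(218.0)), (np.float64(296.0), np.float64(326.0)), (np.float64(365.0), np.float64(408.0)), (np.float64(471.0), np.float64(419.0)), (np.float64(556.0), np.float64(354.0)), (np.float64(572.0), np.float64(247.0)), (np.float64(498.0), np.float64(129.0)), (np.float64(391.0), np.float64(117.0)), (np.float64(308.0), np.float64(185.0)), (np.float64(299.0), np.float64(290.0)), (np.float64(365.0), np.float64(369.0)), (np.float64(467.0), np.float64(380.0)), (np.float64(549.0), np.float64(317.0)), (np.float64(564.0), np.float64(213.0))]
```

Dial axis is at about (0.5645, 0.0385), with the angle at about 0.95–1.05 rad. Next I descend and grip lightly.

```bash
python3 -m crank '{"xyz":[[1.4,0.6,-2],[2.4,1,-5],[2.4,1,-8],[2.4,1,-11],[2.4,1,-13],[2.4,1,-14.1],[2.4,1,-14.1]],"roll":[0,0,0,0,0,0,0],"gripper":[1,1,1,1,1,1,1]}' 20
python3 -m crank '{"xyz":[[0,0,0],[0,0,0],[0,0,0],[0,0,0],[0,0,0],[0,0,0],[0,0,0],[0,0,0]],"roll":[0,0,0,0,0,0,0,0],"gripper":[0.7,0.6,0.5,0.4,0.3,0.3,0.3,0.3]}' 20
```

```text
time: 2.55
ee_pos: [0.5638, 0.0373, 0.1089]
tcp_rot: [2.698, -1.605, -0.003]
wrist_force: [-0.4, -1.0, 0.7]
width: 0.0851
time: 3.35
ee_pos: [0.5662, 0.0385, 0.1118]
tcp_rot: [-2.701, 1.604, -0.005]
wrist_force: [-0.7, -2.9, 6.3]
width: 0.0433
```

```bash
python3 -m crank '{"xyz":[[0,0,0.3],[0,0,0.3],[0,0,0.3],[0,0,0.3],[0,0,0.3],[0,0,0.3],[0,0,0.3],[0,0,0.3],[0,0,0.3],[0,0,0.3]],"roll":[0,0.12,0.25,0.38,0.51,0.64,0.77,0.9,1.0,1.04],"gripper":[0.3,0.3,0.3,0.3,0.3,0.3,0.3,0.3,0.3,0.3]}' 25
python3 - <<'E'
from h import *
s=env.state();c=calibration("wrist");save("w2.png",get_image("wrist"));np.save("c2.npy",c,allow_pickle=True)
print(s["joint_pos"],s["moment"],s["wrist_force"])
x=R.from_rotvec(s["tcp_rot"]).as_matrix()[:,0];print("yaw",np.degrees(np.arctan2(x[1],x[0])))
u,v=map(int,w2px(c,(.5645,.0385,.137)));print(u,v)
im=get_image("wrist")[max(0,v-100):v+100,max(0,u-130):u+130]
save("w2c.png",cv2.convertScaleAbs(cv2.resize(im,None,fx=3,fy=3,interpolation=2),alpha=1.6))
E
```

```text
time: 4.35
ee_pos: [0.5651, 0.0382, 0.1122]
tcp_rot: [-3.141, 0.046, 0.0]
wrist_force: [3.9, -0.3, -10.8]
width: 0.043
[ 0.56700876  0.65271856 -0.91173199  1.84972828  0.62748607  0.95636596
 -0.65608615] [-0.09514374 -1.02106563 -0.1644936 ] [  3.89016885  -0.25727717 -10.76807344]
yaw -1.6661422818051492
318 293
```

View pics/w2c.png

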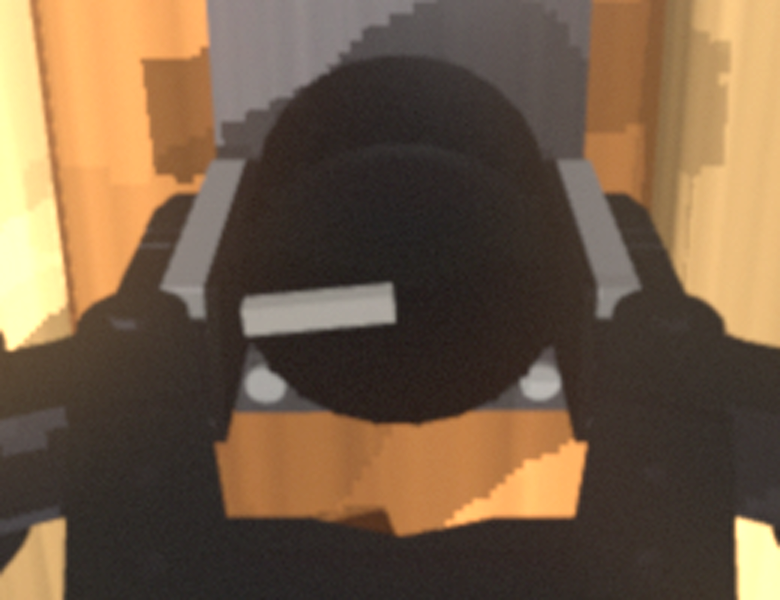

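The pointer now points almost straight at the index side, with its inner end at (320,294) and its tip at (269,298). I'll measure the angle.

```bash
python3 - <<'E'
from h import *
c=np.load("c2.npy",allow_pickle=True).item()
f=lambda u,v,z:px2w(c,188+u/3,193+v/3,z)[:2]
a=f(395,302,.138);b=f(243,315,.138);s=f(265,384,.105);t=f(540,384,.105)
d=b-a;w=t-s;print(a,b,s,t)
print("pointer ccw past -x:",-np.arctan2(d[1],-d[0]),"lock yaw",np.arctan2(w[1],w[0]))
E
```

```text
[0.56479541 0.0391429 ] [0.54452244 0.0377259 ] [0.54074115 0.00118992] [ 5.88801777e-01 -1.87811442e-04]
pointer ccw past -x: 0.06978294369096374 lock yaw -0.0286586164027314
```

Dial is at about -0.09 rad, slightly past. I'll back off 0.08, release so it springs into the notch, rise, and shift toward the shackle for a look.

```bash
python3 -m crank '{"xyz":[[0,0,-0.2],[0,0,-0.2],[0,0,-0.2],[0,0,-0.2],[0,0,-0.2],[0,0,-0.2],[0,0,-0.2],[0,0,-0.2]],"roll":[-0.08,-0.08,-0.08,-0.08,-0.08,-0.08,-0.08,-0.08],"gripper":[0.3,0.3,0.7,1,1,1,1,1]}' 20
python3 -m crank '{"xyz":[[0,0,2],[0,0,5],[0,0,8],[0,1,12],[0,5,14],[0,6,14],[0,6,14]],"roll":[0,0,0,0,0,0,0],"gripper":[1,1,1,1,1,1,1]}'
python3 - <<'E'
from h import *
s=env.state();c=calibration("wrist");im=get_image("wrist");save("w3.png",im);np.save("c3.npy",c,allow_pickle=True)
print(s["joint_pos"],s["wrist_force"])
x=R.from_rotvec(s["tcp_rot"]).as_matrix()[:,0];print("yaw",np.arctan2(x[1],x[0]))
print(w2px(c,(.5645,.0385,.138)),w2px(c,(.567,.148,.15)))
E
```

```text
time: 5.25
ee_pos: [0.5648, 0.0393, 0.1113]
tcp_rot: [-3.137, 0.174, 0.0]
wrist_force: [0.1, 0.5, 0.3]
width: 0.0855
time: 5.95
ee_pos: [0.5645, 0.1019, 0.252]
tcp_rot: [-3.136, 0.167, -0.002]
wrist_force: [0.0, -1.0, -0.5]
width: 0.0853
[ 0.53825811  0.49767787 -1.02169355  1.71361824  0.45422903  1.18839918
 -0.71018962] [ 0.04524188 -1.0468878  -0.46953937]
yaw -0.10639380609280581
(np.float64(328.8065138630333), np.float64(263.6026282048712)) (np.float64(317.4498162706832), np.float64(135.7965563344433))
```

View pics/w3.png

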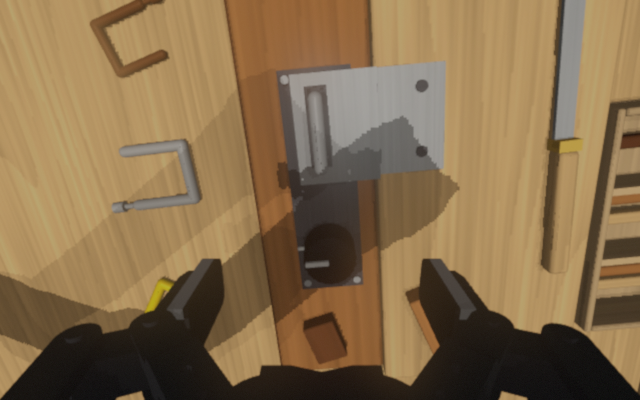

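The pointer runs from (329,264) to (305,265), parallel to the front–back screw line (307,284)–(357,281). The crown bar runs from (316,90) to (321,172).

```bash
python3 - <<'E'
from h import *
c=np.load("c3.npy",allow_pickle=True).item()
f=lambda u,v,z:px2w(c,u,v,z)[:2]
a,b=f(329,264,.138),f(305,265.3,.138);s,t=f(307,284,.105),f(357,281,.105)
d=b-a;w=t-s;print(a,b,"ccw",-np.arctan2(d[1],-d[0]),"yaw",np.arctan2(w[1],w[0]))
g=f(316,88,.153);h=f(321,173,.153);print(g,h,(g+h)/2)
im=cv2.imread("pics/w3.png");k=cv2.resize(np.hstack([im[75:195,270:370],im[205:325,270:370]]),None,fx=4,fy=4,interpolation=2)
cv2.imwrite("pics/w3c.png",cv2.convertScaleAbs(k,alpha=1.7))
E
```

```text
[0.56462552 0.03810702] [0.54425611 0.03904686] ccw -0.046106894275541155 yaw -0.03835248125195122
[0.56962012 0.18050216] [0.56669517 0.12126375] [0.56815765 0.15088295]
```

View pics/w3c.png

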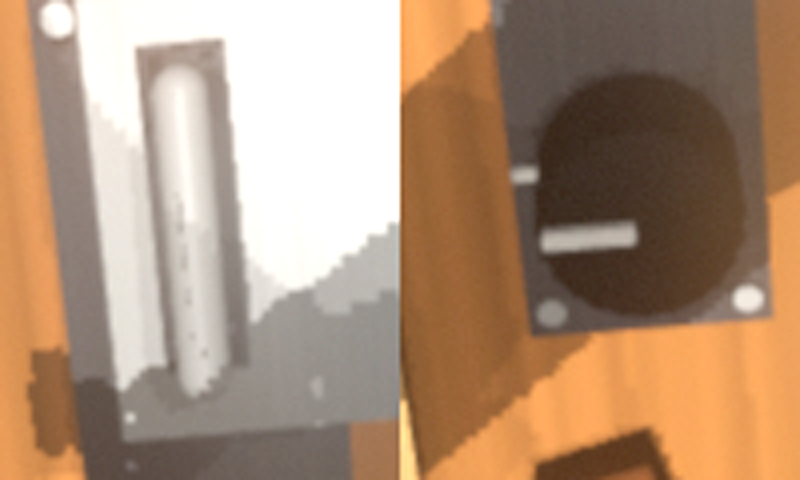

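The dial sits in the open notch, with pointer and index aligned parallel to the case. The crown is at about (0.568, 0.149). Next I descend and grip it.

```bash
python3 -m crank '{"xyz":[[0.2,2.5,-1],[0.35,4.7,-3],[0.35,4.7,-6],[0.35,4.7,-9],[0.35,4.7,-11],[0.35,4.7,-12.1],[0.35,4.7,-12.1]],"roll":[0.04,0.07,0.07,0.07,0.07,0.07,0.07],"gripper":[1,1,1,1,1,1,1]}' 40
python3 -m crank '{"xyz":[[0,0,0],[0,0,0],[0,0,0],[0,0,0],[0,0,0],[0,0,0],[0,0,0],[0,0,0],[0,0,0]],"roll":[0,0,0,0,0,0,0,0,0],"gripper":[0.7,0.4,0.2,0,0,0,0,0,0]}' 40
python3 -m crank '{"xyz":[[0,0,0.2],[0,0,0.4],[0,0,0.5],[0,0,0.5]],"roll":[0,0,0,0],"gripper":[0,0,0,0]}'
```

```text
time: 6.7
ee_pos: [0.567, 0.1442, 0.1278]
tcp_rot: [3.139, -0.066, -0.007]
wrist_force: [0.8, -0.1, -0.4]
width: 0.0854
time: 7.6
ee_pos: [0.5687, 0.1463, 0.1307]
tcp_rot: [-3.141, 0.064, -0.001]
wrist_force: [-0.4, -0.7, 4.9]
width: 0.0087
time: 8.0
ee_pos: [0.5682, 0.146, 0.1352]
tcp_rot: [3.141, -0.065, -0.001]
wrist_force: [0.8, -0.9, -0.7]
width: 0.0081
```

It rose 5 mm without resistance, so it is unlocked. I'll keep lifting.

```bash
python3 -m crank '{"xyz":[[0,0,0.5],[0,0,1],[0,0,1.5],[0,0,2],[0,0,2.5],[0,0,3],[0,0,3.5],[0,0,4.2],[0,0,4.8],[0,0,4.8]],"roll":[0,0,0,0,0,0,0,0,0,0],"gripper":[0,0,0,0,0,0,0,0,0,0]}'
python3 -m crank '{"xyz":[[0,0,0.7],[0,0,2],[0,0,4],[0,0,6],[0,0,8],[0,0,9.5],[0,0,10.5],[0,0,11],[0,0,11],[0,0,11]],"roll":[0,0,0,0,0,0,0,0,0,0],"gripper":[0,0,0,0,0,0,0,0,0,0]}'
python3 - <<'E'
from h import *
s=env.state();print(s["wrist_force"],s["width"])
a=get_image("wrist")[:,140:500];b=get_image("scene")[100:260,260:460]
b=cv2.resize(b,(400,320),interpolation=2);b=np.vstack([b,np.zeros((80,400,3),np.uint8)])
save("fin.png",np.hstack([a,b]))
E
```

```text
time: 9.0
ee_pos: [0.569, 0.1465, 0.1845]
tcp_rot: [-3.14, 0.064, -0.003]
wrist_force: [1.1, 0.3, -0.6]
width: 0.0084
time: 10.0
ee_pos: [0.568, 0.1458, 0.2926]
tcp_rot: [3.141, -0.065, -0.002]
wrist_force: [-0.3, -0.2, -2.0]
width: 0.0086
[-0.2586593  -0.18946818 -1.98349149] 0.00856133138400843
```

View pics/fin.png

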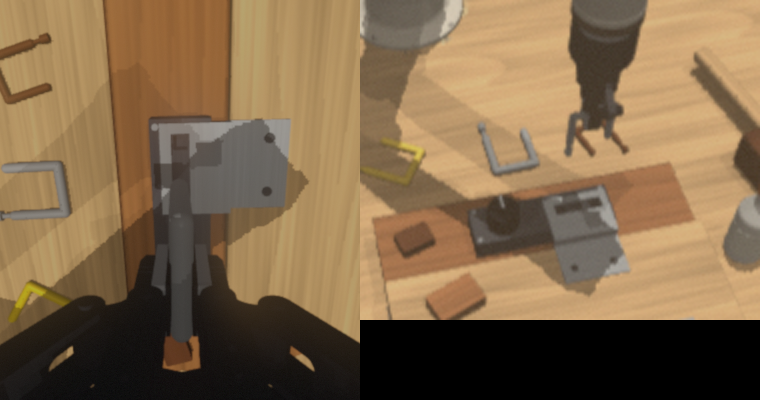

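The slot is empty, the dial pointer is still at the index, and the shackle is in the gripper. I'll check its tilt by overlaying the expected shackle pose on the scene view.

```bash
python3 - <<'E'
from h import *
c=calibration("scene");im=get_image("scene")[110:210,330:430];k=cv2.resize(im,(600,600),interpolation=2);p=cv2.convertScaleAbs(k,alpha=1.6)
q=p.copy();P=[(.568,.124,.236),(.568,.124,.312),(.568,.174,.312),(.568,.174,.256)]
pts=np.array([((u-330)*6,(v-110)*6) for u,v in(w2px(c,x) for x in P)]).astype(int)
cv2.polylines(q,[pts],False,(0,255,0),1)
save("fin2.png",cv2.resize(np.hstack([p[:,100:500],q[:,100:500]]),(800,600)));print(pts-[100,0],env.state()["dq"].round(4))
E
```

```text
[[106 399]
 [121 286]
 [237 263]
 [221 348]] [ 0.0022  0.0002 -0.0021 -0.0033  0.0011 -0.0012 -0.0007]
```

View pics/fin2.png

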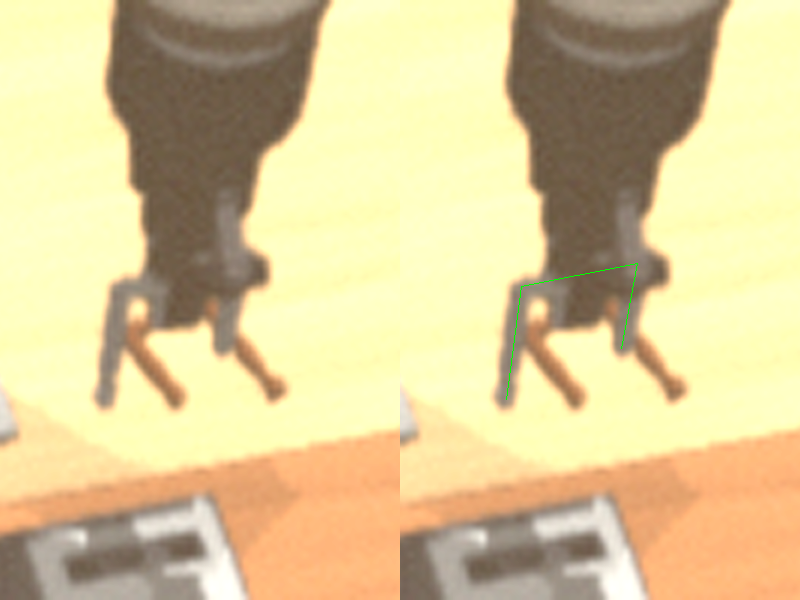

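The overlay fits: the shackle is upright, legs down, with its foot at about z = 0.236 m. I'm handing in.

```bash
python3 - <<'E'
from workcell import ticket
print(ticket.job_done())
E
```

```text
the job is handed in; nothing more can be done
None
```

I turned the dial from about 1.0 rad to its open notch with a 20–25 N grip and let it spring in. I then drew the shackle straight up and handed in while holding it still; the clock read about 10 s. No verdict is reported.

- **Dial:** after release, the measured angle was within about 0.1 rad of 0. The final pictures still show the pointer at the index mark.
- **Shackle:** it lifted with no noticeable resistance (wrist force 2 N or less on the way up). The overlay on the last scene picture shows it upright, legs down, with its long leg's end at about 0.236 m (0.198 m needed).
- **Bystanders:** I saw no contact with any of them, and those visible in the last pictures look undisturbed. I did not measure their positions.
- **Disagreement:** the case's ends, as measured in the images, did not match the stated dial and shackle offsets by about 5 mm. I went by the dial and shackle themselves.

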